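# Gel cassette from the casting rack to the rinsing trough

### The job

Slide the tall gel cassette straight up out of its slot in the casting rack by its top edge and stand it, foot down, in the empty white rinsing trough. Set it down on the trough's floor before you let go (afterwards it may lean against the trough's wall), and leave the two short cassettes in their slots and everything else where it is.

Things in the scene. Friction and masses are not known exactly. Their poses are not given: they have to be found in the camera images.
- tall_mid (a point): centre (half-way up) of the tall cassette: glass gel cassette, a flat upright plate 8 mm thick (its x), 80 mm wide (its y) and 150 mm high (its z), with a 14 mm grey strip along its top edge; about 130 to 250 g. It starts upright in one of the rack's three slots, with its top edge 160 mm above the worktop, 50 mm above the tops of the short ones. Its two faces are alike.
- tall_foot (a point): centre of the lower edge of the tall cassette, 75 mm below its centre, same axes
- short_a_mid (a point): centre of a short cassette: glass gel cassette, a flat upright plate 8 mm thick (its x), 80 mm wide (its y) and 100 mm high (its z), with a 14 mm grey strip along its top edge; about 120 g. It stands in another slot of the rack, top edge 110 mm above the worktop.
- short_b_mid (a point): centre of the other short cassette, same size and height, in the remaining slot
- rack: fixed rack of grey plastic and metal, 140 (its x) by 116 (y) by 90 mm high; origin under its centre on the worktop, z up. Three slots at x = -40, 0, +40 mm; cassettes in them have axes parallel to the rack's. Two cheeks hold the cassettes' upright side edges in grooves 11 mm wide, 8.5 mm deep over each edge, from z = 10 mm (where cassettes stand) to 90 mm: free once the foot is higher.
- trough_floor (a point): centre of the inner floor of the open white trough, 8 mm above the worktop; fixed, z up. Inside 34 mm along its x, 112 mm along its y; walls 5 mm with a rim 4 mm wider, rim 68 mm above the floor. The cassette stands in it with its thickness along the trough's x and its width along y.
- ph_strips_mid (a point): centre of a small carton of test strips, 26 x 60 x 45 mm, loose bystander in front of the rack
- petri_dish_mid (a point): centre of a covered dish, 65 mm across, 15 mm high, loose bystander near the front edge
- conical_flask_mid (a point): centre (65 mm up) of a conical flask, 83 mm across, 130 mm high, loose bystander behind the rack
- kcl_bottle_mid (a point): centre of a white bottle with a blue cap, 46 mm across, 92 mm high, loose bystander far left

How it is judged:
By the outcome, as a careful person would: the job done as asked, in the order asked, and still so for the second after the job is handed in, with the robot touching nothing.
It also fails if it takes over 48 s, if anything falls off the work surface, if the arm or the gripper's body presses on something with over 40 N, if the wrist force passes 120 N, or if a joint passes its speed limit or range.

### The arm

A 6-joint arm with a two-finger parallel gripper is mounted at the origin on a cart in front of the work surface, level with it; the furniture and walls round the work are solid. World frame = base frame: x ahead of the robot, y to its left, z up, the work surface at z = 0. Lengths are in mm, angles in rad, forces in N, time in s.
With the tool pointing down it reaches from about 275 to 1000 mm from the base axis. Payload 8.4 kg.
Tool frame: the origin (TCP) lies at the very end of the fingers, on their centre line; the grasp point (between the pads) lies r.hold_point_z behind it (r.hold_point_z is the distance from the TCP to the grasp point, in mm); x points along the fingers, z is the direction in which the jaws open and shut, and the axes are right-handed (so a half turn about x gives the same grasp; the last joint's range is limited). The gripper opens to 85 mm and grips with 20 to 120 N. Pads are 22 mm wide; open, the fingers measure 114 mm over their backs; the gripper's body (76 mm by 85 mm) begins 54 mm behind the grasp point. The pads swing forward as they close: fully open they stand 13 mm farther back than shut.
Start: joints at [-0.002, 0.353, 1.633, -0, 1.155, -0.002], TCP at [625.002, -0, 202.281] pointing down, gripper open.
Joint ranges: [-2.63, 2.63], [-0.92, 2.1], [0.06, 2.66], [-1.3, 4.44], [0, 2.69], [-3.02, 3.02]. Speed limits (rad/s): [2.22, 2.22, 2.79, 3.14, 3.14, 3.14].

### API

Orientations are given as [roll, pitch, yaw] about the fixed x, y, z axes, in that order (R = Rz(yaw) Ry(pitch) Rx(roll)).
In Python, from rig import r gives the robot as it stands.
- The arm moves only by the tool jog_arm, never from a script. Its argument "series" is a list of rows, each a list of 7 numbers: the turn, a rotation vector about the tool's x, y, z in degrees, then the shift along the tool's x, y, z in cm, then the opening, from 0 (shut) to 1 (fully open). In form: [[wx, wy, wz, tx, ty, tz, fingers], ...]. A call has 1 to 20 rows; each row shifts and turns the commanded pose from where the row before left it, along the tool's axes as they then stand; what a row does not reach is not made up. A row lasts 1/10 s, in which the tool goes at most 50 mm and 8.59 degrees, less where a joint would pass 70% of its speed; a pose out of reach is approached as far as the arm can. A call with a gripper value outside its range is refused whole. The fingers move at their own pace and stop on an object; "force" is the grip in N (left out, the last holds). Time passes only in rows, so rows that do not move let the fingers close. It gives the time, the measured TCP pose, the force and the opening at its end, in the units of the state.
- r.sense(): the state, without advancing time (a new reading comes with each control period).
- r.grab_frame(name): name is "scene" or "side" or "wrist"; returns (picture, depth): 480x640x3 uint8, red, green, blue; 480x640 float32, mm along the optical axis (not along the pixel's ray), 0 where there is no reading.
- r.get_calibration(name): a dict with "mtx" (3x3 intrinsics, pixels), "position" and "rotation" of the camera in the world; the wrist camera has in their place "mount" (4x4, takes a point from camera to tool coordinates, whose origin is the TCP and whose axes are the tool frame's). Camera axes: x right, y down, z forward; pixel columns grow to the right and rows downward; lengths in mm; the calibration is good to about 2 mm. A picture is of the moment at which its call begins: read the wrist's pose just before it. get_calibration takes no time and is no camera call.
- r.sign_off(): hands the job in, once; it reports no verdict.
The state is a dict: "clock": time; "qpos": joint angles; "qvel": joint speeds; "joint_efforts": joint torques, N m; "eef_pos": TCP position; "tcp_rot": TCP orientation; "contact_force": force on the tool from outside, world axes, zero at the start; "wrist_torque": the same for the moment, N m; "opening": opening from 0.0 (shut) to 1.0 (fully open).
Only numpy, scipy, OpenCV 4.12 (cv2) and the standard library are available. Lean on these libraries where they do the work, as an engineer would, in place of code of your own. Each camera call takes 0.05 s, during which the arm holds its last target.

## Working session

There is one attempt and no reset: what is moved stays moved. The work goes in short steps, Python scripts to look and compute and a tool call to move; the robot and the scene stay as the last step left them, time stands still between calls to the robot, and variables do not carry over. Pictures are saved under pics/ and viewed, and the job is handed in when it is done.

Besides the shell and the picture viewer there is one more tool, called after "Request:" as a command line: name --pt "numbers of a row" for each row, then --argument value for the rest. jog_arm: Moves the arm, as the interface text tells. Its arguments: {"type":"object","properties":{"series":{"type":"array"},"force":{"type":"number"}},"required":["series"]}

```bash
ls; mkdir -p pics
python3 - <<'E'
from rig import r
import cv2,numpy as np
print(r.sense()); print(r.hold_point_z)
for n in ["scene","side","wrist"]:
    p,d=r.grab_frame(n); cv2.imwrite(f"pics/{n}0.png",p[:,:,::-1]); np.savez(f"{n}0.npz",p=p,d=d)
    print(n,r.get_calibration(n))
E
```

```text
pics
{'clock': 0.0, 'qpos': array([-2.37589802e-03,  3.53641417e-01,  1.63415067e+00,  5.70154644e-07,
        1.15519674e+00, -2.37275301e-03]), 'qvel': array([ 2.00042126e-03, -1.30283053e-03,  2.29874012e-05, -8.98180300e-04,
        1.00937011e-03,  3.42949178e-05]), 'joint_efforts': array([-2.03471049e-03, -6.05236173e+01, -3.42063046e+01, -2.62302356e-04,
        9.48130677e-03,  3.61521288e-06]), 'eef_pos': array([6.24475006e+02, 1.65063961e-02, 2.01558841e+02]), 'tcp_rot': array([3.13884652, 1.56940015, 3.13884315]), 'contact_force': array([ 0.19888547,  0.02886388, -0.6588808 ]), 'wrist_torque': array([-0.00821771,  0.02118837, -0.00129506]), 'opening': 1.0002199492090622}
18.700000000000003
scene {'mtx': array([[488.38185242,   0.        , 321.82466138],
       [  0.        , 488.38185242, 237.82893752],
       [  0.        ,   0.        ,   1.        ]]), 'position': array([  55.38022825, -623.57209298,  777.08407081]), 'rotation': array([-2.23748298,  0.01961321, -0.66614071])}
side {'mtx': array([[520.67583462,   0.        , 328.23218854],
       [  0.        , 520.67583462, 238.18459151],
       [  0.        ,   0.        ,   1.        ]]), 'position': array([-208.40178131, -862.49913729,  646.15238066]), 'rotation': array([-2.00047095e+00,  3.43704552e-04, -6.97801193e-01])}
wrist {'mtx': array([[402.35663296,   0.        , 310.25094977],
       [  0.        , 402.35663296, 238.86466266],
       [  0.        ,   0.        ,   1.        ]]), 'mount': array([[ 8.74367451e-05, -2.89677906e-01,  9.57124184e-01,
        -1.70979865e+02],
       [-3.08538742e-04, -9.57124150e-01, -2.89677868e-01,
         7.38801711e+01],
       [ 9.99999949e-01, -2.69981402e-04, -1.73064677e-04,
         3.58687423e-01],
       [ 0.00000000e+00,  0.00000000e+00,  0.00000000e+00,
         1.00000000e+00]])}
```

View pics/scene0.png

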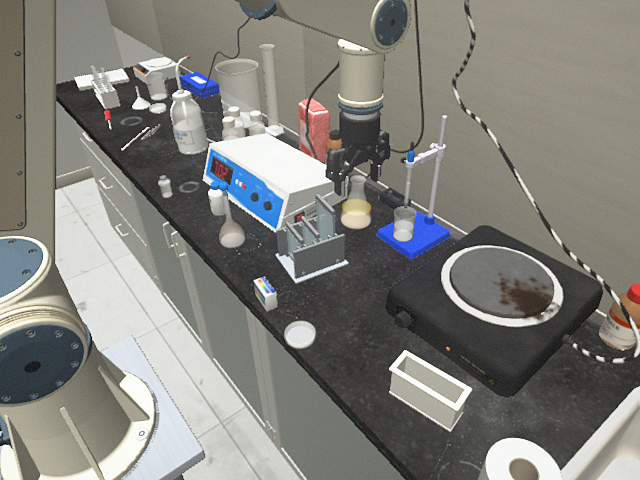

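View pics/side0.png

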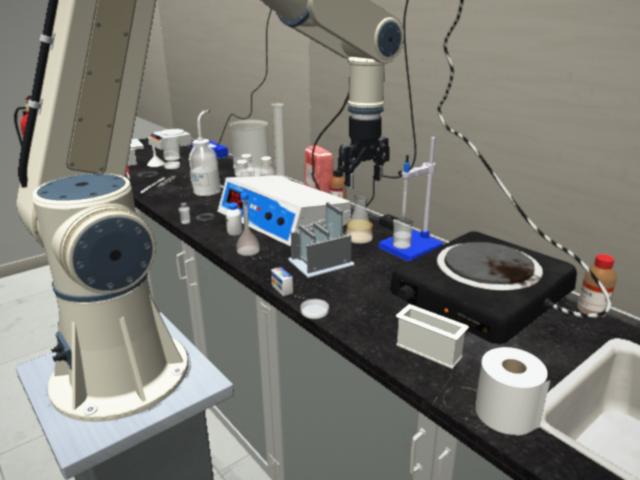

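View pics/wrist0.png

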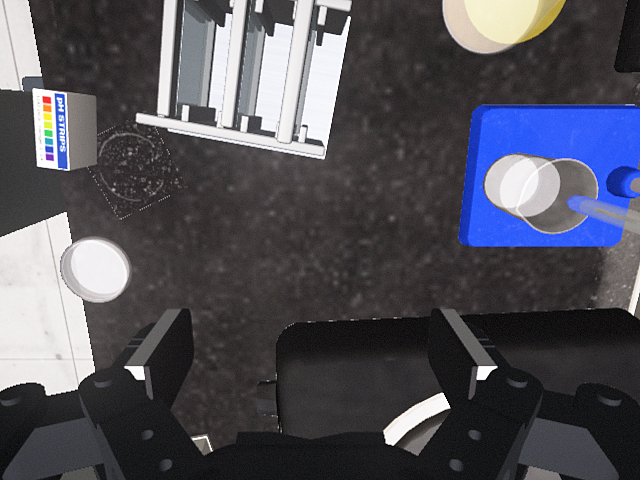

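```bash
cat > h.py <<'E'
import numpy as np
from scipy.spatial.transform import Rotation as R
from rig import r
def T(name,pos=None,rot=None):
    c=r.get_calibration(name); M=np.eye(4)
    if 'mount' in c:
        W=np.eye(4); W[:3,:3]=R.from_euler('xyz',rot).as_matrix(); W[:3,3]=pos
        return W@c['mount'],c['mtx']
    M[:3,:3]=(R.from_euler('xyz',c['rotation'])).as_matrix(); M[:3,3]=c['position']
    return M,c['mtx']
def cloud(d,M,K):
    v,u=np.mgrid[:d.shape[0],:d.shape[1]]
    P=np.stack([(u-K[0,2])/K[0,0]*d,(v-K[1,2])/K[1,1]*d,d],-1)
    return P@M[:3,:3].T+M[:3,3]
def proj(P,M,K):
    p=(np.asarray(P)-M[:3,3])@M[:3,:3]; return p[...,:2]/p[...,2:]*K[0,0]+K[:2,2]
E
python3 - <<'E'
from h import *
import cv2
for n in ["scene","side","wrist"]:
    f=np.load(n+"0.npz"); M,K=T(n,[624.475,.0165,201.56],[3.13884652,1.56940015,3.13884315])
    C=cloud(f['d'],M,K); np.save(n+"C.npy",C)
    for (u,v) in {"scene":[(430,385),(303,330),(265,290),(325,205),(310,265)],"side":[(430,340),(315,310),(331,215)],"wrist":[(95,265),(250,300),(230,125),(65,130),(235,60),(170,60),(300,60)]}[n]:
        print(n,u,v,C[v,u].round(),f['d'][v,u])
p=np.load("scene0.npz")['p'];cv2.imwrite("pics/crop1.png",cv2.resize(p[180:290,260:370,::-1],None,fx=5,fy=5,interpolation=cv2.INTER_CUBIC))
p=np.load("side0.npz")['p'];cv2.imwrite("pics/crop2.png",cv2.resize(p[190:290,270:370,::-1],None,fx=5,fy=5,interpolation=cv2.INTER_CUBIC))
E
```

```text
scene 430 385 [ 515. -325.   34.] 864.3573
scene 303 330 [425. -67.  15.] 994.6123
scene 265 290 [413.  51.  46.] 1044.4414
scene 325 205 [611.  91. 159.] 1093.675
scene 310 265 [543.  64.  36.] 1120.7952
side 430 340 [ 479. -349.   47.] 1008.64624
side 315 310 [406. -83.  15.] 1165.3838
side 331 215 [613. 106. 131.] 1369.6008
wrist 95 265 [420. -60.  14.] 382.0427
wrist 250 300 [ 563. -105.   -2.] 410.5033
wrist 230 125 [574.  69. 110.] 252.96074
wrist 65 130 [432.  64.  45.] 316.44693
wrist 235 60 [579. 107. 110.] 241.69028
wrist 170 60 [540. 107. 109.] 242.63892
wrist 300 60 [620. 101. 159.] 196.87813
```

View pics/crop1.png

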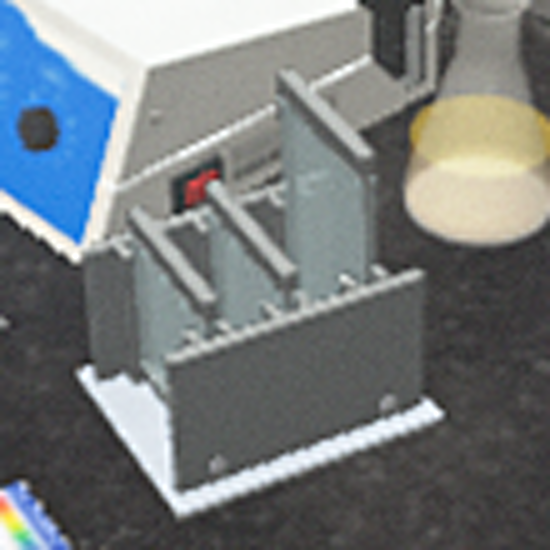

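View pics/crop2.png

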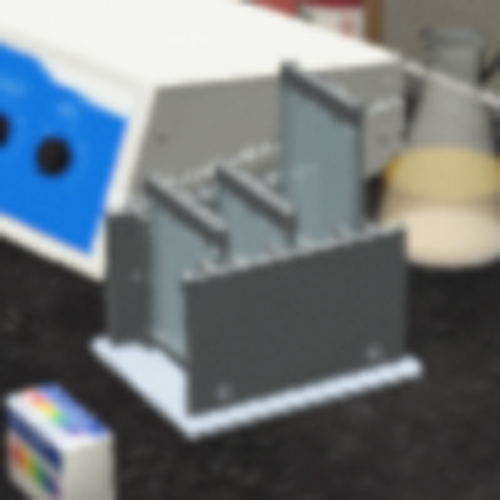

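Run:
```python
from h import *
import cv2
def rect(P): 
    q=cv2.minAreaRect(P[:,:2].astype(np.float32)); return [np.round(x,2) for x in q], cv2.boxPoints(q).round(1).tolist()
for n in ["scene","side","wrist"]:
    C=np.load(n+"C.npy"); d=np.load(n+"0.npz")['d']; X=C.reshape(-1,3); ok=d.ravel()>0
    m=ok&(abs(X[:,0]-610)<40)&(abs(X[:,1]-105)<60)&(X[:,2]>154)&(X[:,2]<167)
    if n=='wrist': m&=(np.mgrid[:480,:640][0].ravel()<200)
    P=X[m]; print(n,'tall top',len(P),P.mean(0).round(1) if len(P) else '', rect(P) if len(P)>5 else '')
    for zz,nm in ((110,'short'),):
        for xc in (540,580):
            m=ok&(abs(X[:,0]-xc)<15)&(abs(X[:,1]-105)<60)&(X[:,2]>106)&(X[:,2]<114)
            P=X[m]; print(n,nm,len(P),rect(P) if len(P)>5 else '')
    m=ok&(abs(X[:,0]-515)<100)&(abs(X[:,1]+325)<110)&(X[:,2]>73)&(X[:,2]<80)
    P=X[m]; print(n,'trough rim',len(P),rect(P) if len(P)>5 else '')
    m=ok&(abs(X[:,0]-515)<100)&(abs(X[:,1]+325)<110)&(X[:,2]>4)&(X[:,2]<14)
    print(n,'floor',m.sum(),X[m].mean(0))
```

```text
scene tall top 105 [614.3  97.1 159.1] ([array([615.33,  99.91]), array([81.07,  9.16]), np.float64(81.07)], [[604.5, 60.599998474121094], [613.5999755859375, 59.20000076293945], [626.0999755859375, 139.1999969482422], [617.0999755859375, 140.6999969482422]])
scene short 94 ([array([537.21, 114.75]), array([82.42,  9.22]), np.float64(80.64)], [[526.0, 74.80000305175781], [535.0999755859375, 73.30000305175781], [548.5, 154.6999969482422], [539.4000244140625, 156.1999969482422]])
scene short 90 ([array([575.99, 107.1 ]), array([79.81,  9.88]), np.float64(80.93)], [[564.7999877929688, 68.5], [574.5999755859375, 66.9000015258789], [587.2000122070312, 145.6999969482422], [577.4000244140625, 147.3000030517578]])
scene trough rim 1343 ([array([ 537.35, -312.56]), array([155.61, 192.03]), np.float64(0.28)], [[459.1000061035156, -216.89999389648438], [460.0, -409.0], [615.5999755859375, -408.20001220703125], [614.7000122070312, -216.1999969482422]])
scene floor 315 [ 486.69477994 -345.05465667    8.86416129]
side tall top 56 [613.9  94.7 157.5] ([array([615.18,  95.78]), array([77.39, 10.25])
[... 950 characters left out ...]
p 2373 [617.1  95.7 159. ] ([array([616.64,  94.49]), array([67.61,  8.16]), np.float64(79.88)], [[606.7000122070312, 61.900001525878906], [614.7000122070312, 60.5], [626.5999755859375, 127.0999984741211], [618.5999755859375, 128.5]])
wrist short 1647 ([array([538.09, 107.5 ]), array([65.54,  8.53]), np.float64(79.92)], [[528.2000122070312, 76.0], [536.5, 74.5], [548.0, 139.0], [539.5999755859375, 140.5]])
wrist short 1759 ([array([577.88, 104.07]), array([72.82,  8.58]), np.float64(79.97)], [[567.2999877929688, 69.0], [575.7999877929688, 67.5], [588.4000244140625, 139.1999969482422], [580.0, 140.6999969482422]])
wrist trough rim 0 
wrist floor 174 [ 504.99678248 -271.92047487    8.4170513 ]
```

Run:
```python
from h import *
import cv2
for n in ["scene","side"]:
    C=np.load(n+"C.npy"); f=np.load(n+"0.npz"); d=f['d']; p=f['p']
    sl=(slice(340,440),slice(380,480)) if n=='scene' else (slice(300,370),slice(390,475))
    X=C[sl].reshape(-1,3); q=p[sl].reshape(-1,3); 
    m=(X[:,2]>73)&(X[:,2]<79)&(q.min(1)>150)
    P=X[m]; r_=cv2.minAreaRect(P[:,:2].astype(np.float32)); print(n,len(P),r_,cv2.boxPoints(r_).tolist(),np.median(P[:,2]))
    m=(X[:,2]>5)&(X[:,2]<11)&(q.min(1)>100); print('floor',m.sum(),X[m].mean(0) if m.sum() else '')
    m=(abs(C[...,0]-600)<130)&(abs(C[...,1]+200)<250)&(d>0)&(p.max(2)<80)&(C[...,2]>10)
    print('hotplate',np.percentile(C[m],[1,50,99],axis=0).round())
p=np.load("scene0.npz")['p'];cv2.imwrite("pics/crop3.png",cv2.resize(p[330:450,370:490,::-1],None,fx=5,fy=5,interpolation=cv2.INTER_CUBIC))
```

```text
scene 1006 ((498.4172668457031, -331.5660400390625), (56.12842559814453, 130.9041290283203), 12.602828025817871) [[456.7481689453125, -273.8143615722656], [485.3103332519531, -401.5644836425781], [540.0863647460938, -389.3177185058594], [511.5242004394531, -261.5675964355469]] 75.89598613091056
floor 185 [ 482.16845372 -345.24264619    7.82458585]
hotplate [[ 555. -423.   19.]
 [ 622. -242.   75.]
 [ 723.    9.  586.]]
side 505 ((497.1726379394531, -334.7542419433594), (56.802223205566406, 131.74844360351562), 12.40204906463623) [[455.28643798828125, -276.5169372558594], [483.58209228515625, -405.1909484863281], [539.058837890625, -392.9915466308594], [510.76318359375, -264.3175354003906]] 74.9253947907697
floor 182 [ 481.17697455 -345.30277327    7.84686241]
hotplate [[ 552. -426.   17.]
 [ 614. -231.   74.]
 [ 724.   47.  591.]]
```

View pics/crop3.png

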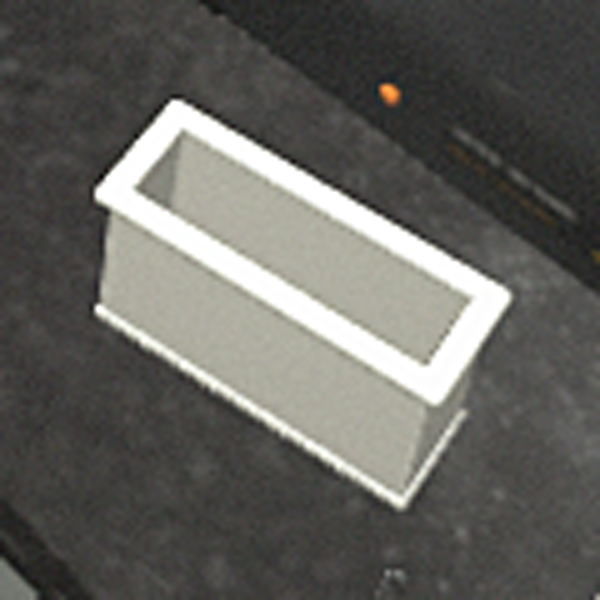

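Run:
```python
from h import *
for n in ["scene","side","wrist"]:
    C=np.load(n+"C.npy"); d=np.load(n+"0.npz")['d']
    m=(d>0)&(C[...,2]>115)&(C[...,0]>560)&(C[...,0]<760)&(C[...,1]>-60)&(C[...,1]<260)
    H={}
    for x,y,z in C[m]: 
        k=(int(x//40*40),int(y//40*40)); H.setdefault(k,[]).append(z)
    print(n,{k:(len(v),int(min(v)),int(max(v))) for k,v in sorted(H.items()) if len(v)>3})
```

```text
scene {(560, -80): (269, 533, 611), (560, -40): (2241, 246, 532), (560, 0): (718, 245, 532), (560, 40): (21, 533, 552), (600, -80): (68, 421, 536), (600, -40): (1999, 303, 532), (600, 0): (21, 403, 532), (600, 40): (134, 115, 533), (600, 80): (166, 115, 162), (600, 120): (80, 115, 161), (600, 200): (8, 115, 119), (600, 240): (34, 115, 120), (640, -80): (19, 533, 596), (640, -40): (460, 244, 515), (640, 0): (88, 242, 346), (680, -40): (196, 255, 349), (680, 0): (71, 296, 349), (720, 120): (10, 117, 128), (720, 160): (11, 115, 131)}
side {(560, -80): (62, 427, 640), (560, -40): (1658, 243, 551), (560, 0): (586, 243, 569), (560, 40): (176, 530, 575), (600, -80): (276, 362, 629), (600, -40): (1146, 301, 536), (600, 0): (33, 306, 536), (600, 40): (121, 115, 534), (600, 80): (131, 115, 159), (600, 120): (53, 115, 159), (600, 240): (7, 115, 117), (640, -80): (4, 566, 595), (640, -40): (367, 242, 517), (640, 0): (56, 242, 326), (680, -40): (142, 257, 347), (680, 0): (35, 297, 346), (720, 120): (14, 115, 128), (720, 160): (8, 115, 127)}
wrist {(560, -40): (3065, 242, 300), (560, 0): (16290, 242, 321), (600, 0): (9670, 301, 323), (600, 40): (686, 115, 161), (600, 80): (1683, 115, 161), (600, 120): (342, 115, 161), (640, -40): (1701, 242, 299), (640, 0): (14140, 242, 323), (680, -40): (1864, 291, 301), (680, 0): (6912, 250, 316)}
```

Request:
jog_arm --pt "5 0 0 0 2 -0.2 0.6" --pt "5 0 0 0 2 0 0.6" --pt "0 0 0 0 2 0.2 0.6" --pt "0 0 0 0 2 0.5 0.6" --pt "0 0 0 0 1.9 0.6 0.6" --pt "0 0 0 0 0 0 0.6" --pt "0 0 0 0 0 0 0.6" --pt "0 0 0 0 0 0 0.6"

```text
clock: 0.95
eef_pos: [647.7, 95.5, 202.0]
tcp_rot: [-2.386, 1.57, -2.56]
contact_force: [-0.1, -0.9, 0.5]
opening: 0.601
```

```bash
cat >> h.py <<'E'
def tool():
    s=r.sense(); W=np.eye(4); W[:3,:3]=R.from_euler('xyz',s['tcp_rot']).as_matrix(); W[:3,3]=s['eef_pos']; return W
def wsnap(name):
    import cv2
    s=r.sense(); p,d=r.grab_frame('wrist'); cv2.imwrite(f'pics/{name}.png',p[:,:,::-1])
    M,K=T('wrist',s['eef_pos'],s['tcp_rot']); return p,d,cloud(d,M,K),M,K
E
python3 - <<'E'
from h import *
import cv2
W=tool(); print(W.round(3))
p,d,C,M,K=wsnap('w1')
u=np.mgrid[:480,:640][0]
m=(d>0)&(C[...,2]>154)&(C[...,2]<166)&(abs(C[...,0]-615)<30)&(abs(C[...,1]-100)<60)
P=C[m]; q=cv2.minAreaRect(P[:,:2].astype(np.float32)); print(len(P),q,np.median(P[:,2]))
print(cv2.boxPoints(q))
t=np.array([*q[0],148+18.7-18.7*2+0]); print('in tool',W[:3,:3].T@(t-W[:3,3]))
E
```

```text
[[-1.00000e-03  1.73000e-01  9.85000e-01  6.47672e+02]
 [-0.00000e+00  9.85000e-01 -1.73000e-01  9.54560e+01]
 [-1.00000e+00 -0.00000e+00 -0.00000e+00  2.02032e+02]
 [ 0.00000e+00  0.00000e+00  0.00000e+00  1.00000e+00]]
2009 ((617.9874877929688, 100.77113342285156), (79.76943969726562, 8.341598510742188), 79.90573120117188) 159.0926502178446
[[606.8907   62.23481]
 [615.1032   60.77279]
 [629.0843  139.30746]
 [620.87177 140.76947]]
in tool [ 72.74661611   0.12817438 -30.12072419]
```

View pics/w1.png

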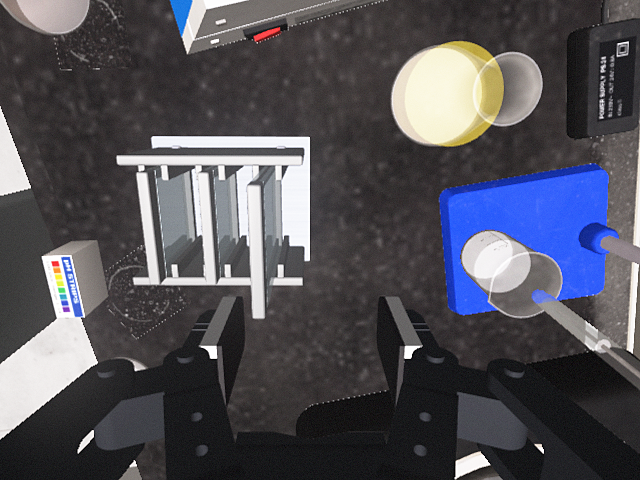

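Request:
jog_arm --pt "0 0 0 0 0 -1 0.5" --pt "0 0 0 0 0 -1 0.5" --pt "0 0 0 0 0 -1 0.5" --pt "0 0 0 0 0 0 0.5" --pt "0 0 0 1.2 0 0 0.5" --pt "0 0 0 1.2 0 0 0.5" --pt "0 0 0 1.2 0 0 0.5" --pt "0 0 0 1.2 0 0 0.5" --pt "0 0 0 1.2 0 0 0.5" --pt "0 0 0 1.2 0 0 0.5" --pt "0 0 0 0 0 0 0.4" --pt "0 0 0 0 0 0 0.4"

```text
clock: 2.2
eef_pos: [618.2, 101.0, 130.0]
tcp_rot: [-2.78, 1.57, -2.955]
contact_force: [0.2, -0.1, -0.7]
opening: 0.4
```

Run:
```python
from h import *
import cv2
W=tool(); print(W.round(3))
p,d,C,M,K=wsnap('w2')
m=(d>0)&(C[...,2]>154)&(C[...,2]<166)&(abs(C[...,0]-615)<30)&(abs(C[...,1]-100)<60)
P=C[m]; q=cv2.minAreaRect(P[:,:2].astype(np.float32)); print(len(P),q)
```

```text
[[-1.00000e-03  1.74000e-01  9.85000e-01  6.18208e+02]
 [-0.00000e+00  9.85000e-01 -1.74000e-01  1.00964e+02]
 [-1.00000e+00 -0.00000e+00 -1.00000e-03  1.29992e+02]
 [ 0.00000e+00  0.00000e+00  0.00000e+00  1.00000e+00]]
4146 ((620.541259765625, 101.73249816894531), (48.075687408447266, 72.97759246826172), 17.57855796813965)
```

View pics/w2.png

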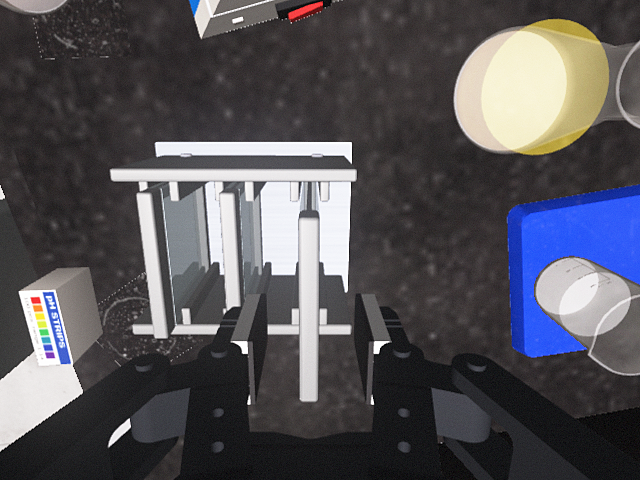

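The strip (u 300–318, v 212–400) sits midway between the pads (u ≈258 and 358). I'm closing on it.

Request:
jog_arm --pt "0 0 0 0 0 0 0.2" --pt "0 0 0 0 0 0 0.1" --pt "0 0 0 0 0 0 0.0" --pt "0 0 0 0 0 0 0.0" --pt "0 0 0 0 0 0 0.0" --pt "0 0 0 0 0 0 0.0" --pt "0 0 0 0 0 0 0.0" --force 45

```text
clock: 2.95
eef_pos: [618.8, 101.1, 131.1]
tcp_rot: [0.338, 1.569, 0.163]
contact_force: [-0.6, -0.6, 6.1]
opening: -0.002
```

Run:
```python
from h import *
import cv2
print(r.sense()['contact_force'],r.sense()['opening'])
p,d,C,M,K=wsnap('w3')
p,d=r.grab_frame('scene'); cv2.imwrite('pics/s3.png',cv2.resize(p[120:300,240:420,::-1],None,fx=3.3,fy=3.3,interpolation=cv2.INTER_CUBIC))
```

```text
[-0.59856215 -0.60879198  6.11239985] -0.002001270380489431
```

View pics/w3.png

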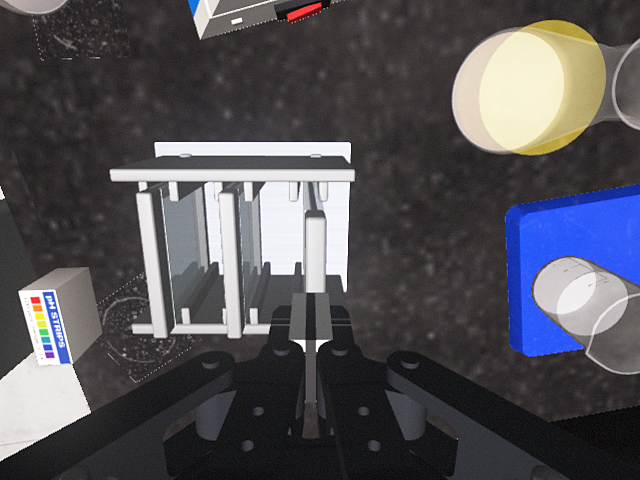

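View pics/s3.png

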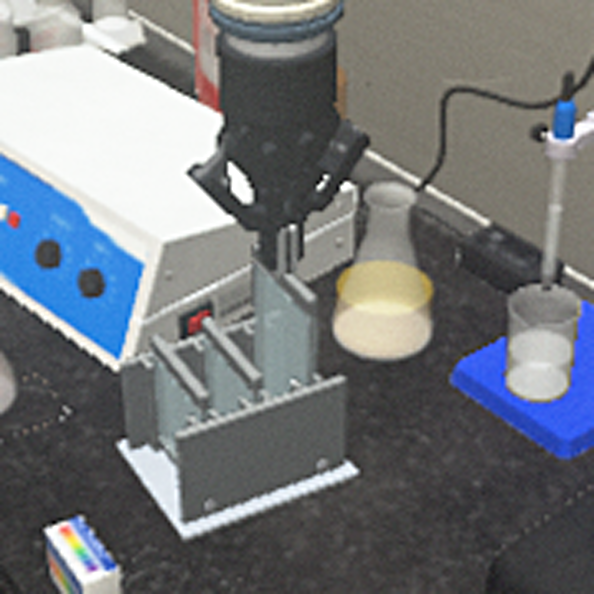

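Run:
```python
from h import *
import cv2
W=tool(); print(W.round(3))
p,d,C,M,K=wsnap('w4')
for v in (220,250,280,292,296,300,320,340,360,380,400,420,435):
    print(v,[tuple(C[v,u].round().astype(int).tolist()) for u in (295,303,308,311,315,322)])
print(proj(np.array([[618.8,101,131],[618.8,101,149.8],[611,61.5,160],[625,140,160],[611,61.5,10],[625,140,10]]),M,K).round())
c=p[180:460,220:420,::-1]; cv2.imwrite('pics/c4.png',cv2.resize(c,None,fx=2.1,fy=2.1,interpolation=cv2.INTER_CUBIC))
M,K=T('scene'); P=np.array([[618.8,101,131],[618.8,101,149.8],[611,61.5,160],[625,140,160],[611,61.5,90],[625,140,90]])
print(((proj(P,M,K)-[240,120])*3.3).round())
```

```text
[[ 1.00000e-03  1.74000e-01  9.85000e-01  6.18822e+02]
 [ 0.00000e+00  9.85000e-01 -1.74000e-01  1.01065e+02]
 [-1.00000e+00  0.00000e+00  1.00000e-03  1.31128e+02]
 [ 0.00000e+00  0.00000e+00  0.00000e+00  1.00000e+00]]
220 [(608, 103, 10), (615, 105, 20), (625, 139, 160), (626, 138, 159), (627, 138, 160), (630, 138, 159)]
250 [(604, 80, 9), (610, 79, 9), (623, 127, 159), (624, 127, 160), (625, 127, 160), (628, 126, 159)]
280 [(603, 71, 48), (606, 60, 22), (621, 115, 159), (622, 115, 160), (623, 115, 159), (626, 114, 160)]
292 [(615, 113, 163), (618, 113, 164), (620, 112, 163), (621, 112, 163), (623, 111, 163), (625, 111, 164)]
296 [(615, 113, 166), (618, 113, 167), (620, 112, 167), (621, 112, 166), (623, 112, 167), (625, 111, 167)]
300 [(616, 113, 171), (619, 113, 171), (620, 112, 170), (621, 112, 171), (623, 112, 170), (625, 111, 170)]
320 [(616, 113, 186), (619, 112, 185), (620, 112, 186), (621, 112, 185), (623, 112, 186), (625, 112, 186)]
340 [(616, 112, 196), (619, 112, 196), (620, 111, 196), (621, 111, 196), (622, 111, 197), (624, 111, 197)]
360 [(617, 113, 208), (619, 111, 206), (619, 105, 197), (620, 105, 197), (621, 105, 197), (624, 112, 209)]
380 [(617, 114, 217), (618, 106, 207), (618, 98, 196), (619, 98, 197), (620, 98, 197), (624, 110, 214)]
400 [(618, 113, 224), (617, 98, 206), (617, 91, 197), (618, 92, 198), (619, 90, 197), (622, 99, 208)]
420 [(616, 107, 224), (615, 93, 207), (584, -86, -1), (587, -85, 0), (590, -87, -1), (621, 94, 210)]
435 [(615, 102, 223), (577, -101, -1), (581, -103, -1), (584, -102, -1), (588, -104, -1), (621, 93, 214)]
[[310. 285.]
 [310. 303.]
 [308. 401.]
 [308. 216.]
 [309. 271.]
 [309. 167.]]
[[281. 303.]
 [281. 280.]
 [308. 298.]
 [253. 241.]
 [309. 381.]
 [256. 322.]]
```

View pics/c4.png

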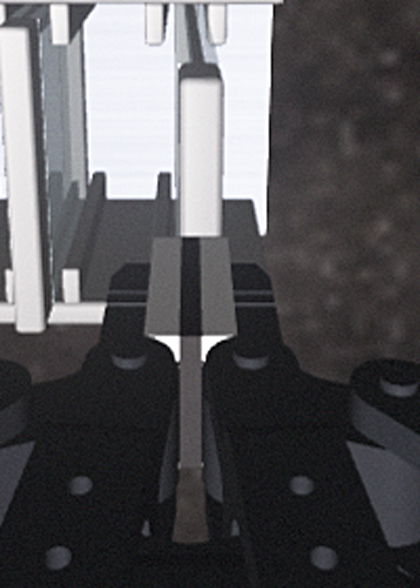

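The fingers shut on air: depth shows the pads at z 163–197, with their tips resting on the cassette's top at z 160. That puts the real fingertips about 30 mm behind the reported TCP. I'll back off, open the jaws and re-measure before going deeper.

Request:
jog_arm --pt "0 0 0 -1 0 0 0.0" --pt "0 0 0 -1.5 0 0 0.0" --pt "0 0 0 -1.5 0 0 0.3" --pt "0 0 0 0 0 0 0.5" --pt "0 0 0 0 0 0 0.5" --pt "0 0 0 0 0 0 0.5" --pt "0 0 0 0 0 0 0.5"

```text
clock: 3.8
eef_pos: [617.8, 100.9, 169.7]
tcp_rot: [-2.803, 1.57, -2.978]
contact_force: [0.3, 0.5, -0.8]
opening: 0.502
```

Run:
```python
from h import *
import cv2
W=tool(); print(W.round(3)); print(r.sense()['contact_force'],r.sense()['opening'])
p,d,C,M,K=wsnap('w5'); np.savez('w5.npz',C=C,d=d,p=p)
m=(d>0)&(C[...,2]>156)&(C[...,2]<164)&(abs(C[...,0]-617)<22)&(abs(C[...,1]-100)<50)
P=C[m]; q=cv2.minAreaRect(P[:,:2].astype(np.float32)); print(len(P),q,np.median(P[:,2]))
b=[P[(abs(P[:,1]-y)<4)] for y in (65,80,100,120,137)]
print([(x[:,0].min().round(1),x[:,0].max().round(1)) for x in b if len(x)])
# pads: points in tool frame
t=(C-W[:3,3])@W[:3,:3]
for v in range(280,440,12): print(v,[tuple(t[v,u].round().astype(int).tolist()) for u in (235,245,255,262,355,362,372,382)])
```

```text
[[-1.00000e-03  1.74000e-01  9.85000e-01  6.17779e+02]
 [-0.00000e+00  9.85000e-01 -1.74000e-01  1.00906e+02]
 [-1.00000e+00 -0.00000e+00 -1.00000e-03  1.69654e+02]
 [ 0.00000e+00  0.00000e+00  0.00000e+00  1.00000e+00]]
[ 0.25154908  0.45413816 -0.78853766] 0.5020715646027347
2477 ((620.116943359375, 100.15848541259766), (80.27562713623047, 8.013386726379395), 80.2530288696289) 159.21826476270576
[(np.float64(609.4), np.float64(617.9)), (np.float64(612.1), np.float64(621.0)), (np.float64(615.7), np.float64(624.4)), (np.float64(619.3), np.float64(628.2)), (np.float64(621.8), np.float64(630.5))]
280 [(106, -42, -56), (61, -23, -40), (72, -28, -36), (81, -32, -32), (171, -69, 41), (170, -69, 48), (171, -69, 57), (170, -69, 66)]
292 [(86, -42, -52), (61, -31, -41), (70, -35, -36), (79, -39, -32), (171, -81, 42), (171, -81, 48), (171, -81, 57), (170, -81, 66)]
304 [(-42, 11, -26), (-43, 11, -23), (171, -93, -51), (170, -93, -45), (170, -93, 42), (171, -93, 49), (-43, 11, 22), (-42, 11, 26)]
316 [(-50, 11, -25), (-51, 11, -21), (-32, 1, -21), (169, -104, -45), (171, -105, 42), (171, -105,
[... 708 characters left out ...]
88 [(-68, -4, -22), (-59, -11, -21), (170, -185, -55), (171, -185, -48), (170, -185, 45), (170, -184, 52), (170, -185, 62), (-67, -5, 22)]
400 [(-99, 16, -16), (170, -199, -66), (170, -199, -56), (170, -199, -48), (170, -199, 45), (171, -200, 52), (172, -200, 63), (-68, -9, 22)]
412 [(-104, 17, -15), (171, -214, -66), (169, -213, -56), (172, -215, -49), (171, -214, 46), (171, -214, 53), (171, -214, 63), (170, -214, 73)]
424 [(-108, 18, -14), (170, -228, -67), (-171, 74, 0), (171, -229, -50), (170, -228, 46), (154, -214, 51), (150, -210, 60), (-107, 17, 14)]
436 [(-110, 17, -14), (-102, 10, -13), (-102, 10, -11), (-102, 10, -10), (-102, 10, 10), (-102, 10, 11), (-102, 10, 13), (-110, 17, 14)]
```

View pics/w5.png

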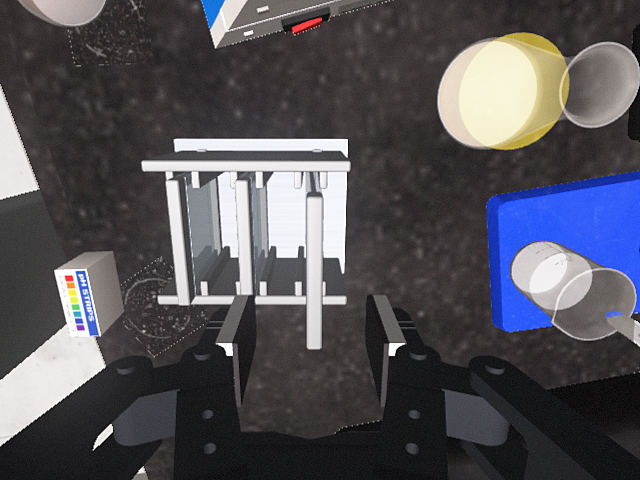

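The cassette is still in its slot, leaning about 2 mm; its strip is at (315, 195–347) in the picture. The pads lie at tool x ≈ -32 to -68, so the true grasp point is about 49 mm behind the reported TCP. The TCP therefore has to read about 100 mm for the grasp.

Request:
jog_arm --pt "0 0 0 0 0 0.2 0.5" --pt "0 0 0 1 0 0 0.5" --pt "0 0 0 1.2 0 0 0.5" --pt "0 0 0 1.2 0 0 0.5" --pt "0 0 0 1.2 0 0 0.5" --pt "0 0 0 1.2 0 0 0.5" --pt "0 0 0 1.2 0 0 0.5" --pt "0 0 0 0 0 0 0.5" --pt "0 0 0 0 0 0 0.5"

```text
clock: 4.75
eef_pos: [620.1, 100.6, 100.0]
tcp_rot: [-2.853, 1.57, -3.027]
contact_force: [-0.4, -0.0, 0.7]
opening: 0.501
```

Request:
jog_arm --pt "0 0 0 0 0 0 0.2" --pt "0 0 0 0 0 0 0.1" --pt "0 0 0 0 0 0 0.0" --pt "0 0 0 0 0 0 0.0" --pt "0 0 0 0 0 0 0.0" --pt "0 0 0 0 0 0 0.0" --force 45

```text
clock: 5.35
eef_pos: [619.7, 100.9, 101.0]
tcp_rot: [2.886, 1.57, 2.711]
contact_force: [-3.6, 0.8, 4.6]
opening: 0.084
```

Run:
```python
from h import *
W=tool(); print(W.round(3)); print(r.sense()['contact_force'],r.sense()['opening'])
wsnap('w6')
```

```text
[[-1.00000e-03  1.74000e-01  9.85000e-01  6.19663e+02]
 [ 0.00000e+00  9.85000e-01 -1.74000e-01  1.00862e+02]
 [-1.00000e+00  0.00000e+00 -1.00000e-03  1.01008e+02]
 [ 0.00000e+00  0.00000e+00  0.00000e+00  1.00000e+00]]
[-3.6381868   0.82503524  4.56820323] 0.08374396679263792
```

View pics/w6.png

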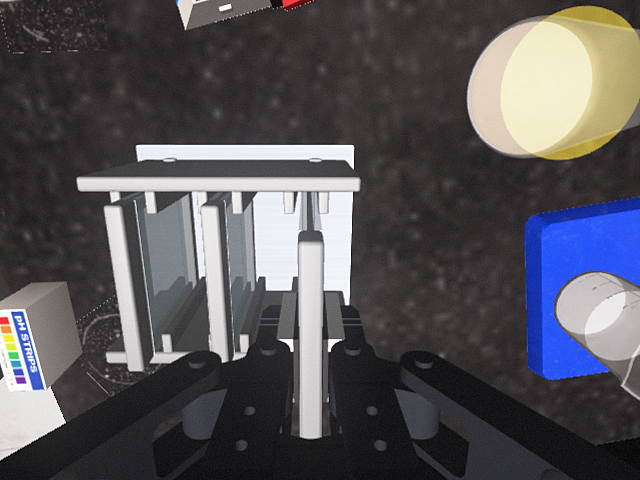

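The pads now hold the strip (u 300–322; opening 0.084, about 8 mm). I'll lift a little first and check the force.

Request:
jog_arm --pt "0 0 0 -0.5 0 0 0" --pt "0 0 0 -0.5 0 0 0" --pt "0 0 0 -1 0 0 0" --pt "0 0 0 -1 0 0 0" --pt "0 0 0 0 0 0 0"

```text
clock: 5.9
eef_pos: [620.2, 100.8, 132.0]
tcp_rot: [1.08, 1.57, 0.906]
contact_force: [-5.5, 0.5, 1.5]
opening: 0.086
```

Run:
```python
from h import *
s=r.sense(); print(s['contact_force'],s['wrist_torque'],s['opening'],s['eef_pos'])
```

```text
[-5.51193773  0.5194322   1.46911509] [ 0.18057858  1.05558991 -0.01335403] 0.08571759514963671 [620.1615745  100.791463   132.02544309]
```

Request:
jog_arm --pt "0 0 0 0 0 -0.15 0" --pt "0 0 0 -1 0 0 0" --pt "0 0 0 -1 0 0 0" --pt "0 0 0 0 0 0 0"

```text
clock: 6.3
eef_pos: [619.8, 101.1, 152.3]
tcp_rot: [0.361, 1.568, 0.187]
contact_force: [-1.2, 0.4, -1.0]
opening: 0.082
```

Request:
jog_arm --pt "0 0 0 -1 0 -0.05 0" --pt "0 0 0 -1 0 0 0" --pt "0 0 0 -1 0 0 0" --pt "0 0 0 -1 0 0 0" --pt "0 0 0 -1 0 0 0" --pt "0 0 0 -1 0 0 0" --pt "0 0 0 -1 0 0 0" --pt "0 0 0 -1 0 0 0" --pt "0 0 0 0 0 0 0" --pt "0 0 0 0 0 0 0"

```text
clock: 7.3
eef_pos: [618.3, 101.0, 230.4]
tcp_rot: [0.336, 1.571, 0.161]
contact_force: [0.4, 0.6, -1.4]
opening: 0.09
```

Run:
```python
from h import *
import cv2
s=r.sense(); print(s['contact_force'],s['wrist_torque'],s['opening'],s['eef_pos'])
p,d,C,M,K=wsnap('w7')
W=tool(); t=(C-W[:3,3])@W[:3,:3]
m=(d>0)&(abs(t[...,0]+61)<7)&(abs(t[...,2])<12)&(t[...,1]<45)&(t[...,1]>-45)
q=t[m]; print(len(q),q[:,0].mean(),np.percentile(q[:,1],[0.5,99.5]),cv2.minAreaRect(q[:,1:].astype(np.float32)))
p,d=r.grab_frame('side'); cv2.imwrite('pics/side7.png',cv2.resize(p[140:290,250:400,::-1],None,fx=4,fy=4,interpolation=cv2.INTER_CUBIC))
```

```text
[ 0.38028142  0.58989422 -1.40842208] [-0.04040273 -0.02434655  0.05150008] 0.09012343806966744 [618.2626132  100.97281427 230.37907452]
6688 -59.76220289458729 [-31.04332763  39.33123873] ((4.153331756591797, 1.1209068298339844), (24.27507972717285, 70.81131744384766), 77.8319091796875)
```

View pics/side7.png

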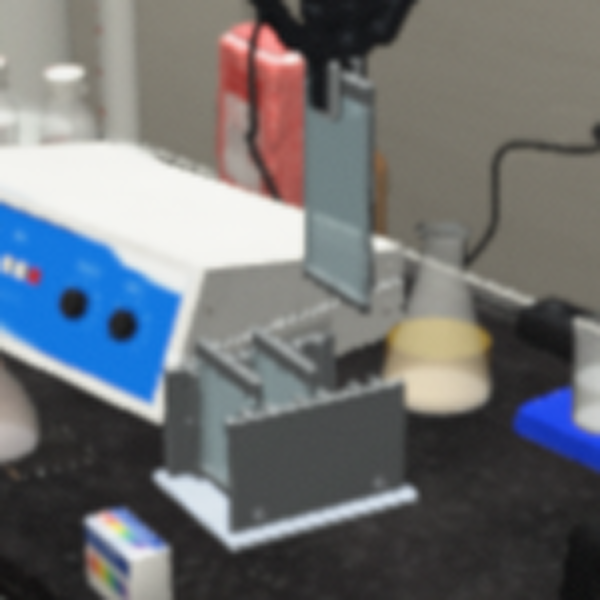

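View pics/w7.png

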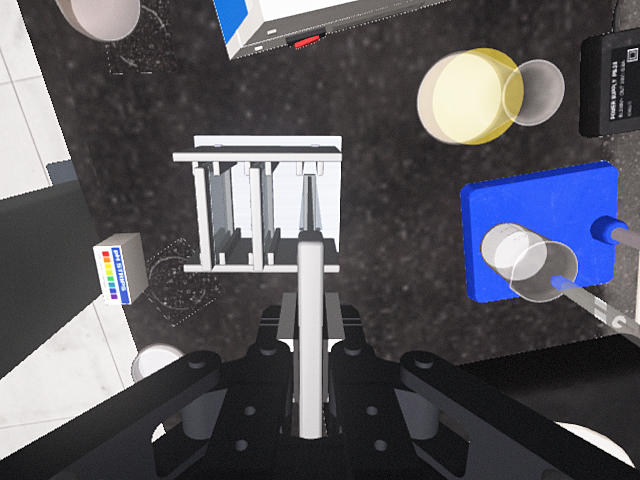

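The cassette is clear of the rack with its foot near z 140, and both short ones are still seated. Next I carry it to above the trough.

Request:
jog_arm --pt "0 0 0 0 -1 -0.1 0" --pt "0 0 0 0 -2 -0.2 0" --pt "0 0 0 0 -2.5 -0.3 0" --pt "0 0 0 0 -2.5 -0.3 0" --pt "0 0 0 0 -2.5 -0.3 0" --pt "0 0 0 0 -2.5 -0.3 0" --pt "0 0 0 0 -2.5 -0.3 0" --pt "0 0 0 0 -2.5 -0.3 0" --pt "0 0 0 0 -2.5 -0.3 0" --pt "0 0 0 0 -2.5 -0.3 0" --pt "0 0 0 0 -2.5 -0.3 0" --pt "0 0 0 0 -2.5 -0.3 0" --pt "0 0 0 0 -2.5 -0.3 0" --pt "0 0 0 0 -2.5 -0.2 0" --pt "0 0 0 0 -2.5 -0.2 0" --pt "0 0 0 0 -2.5 -0.2 0" --pt "0 0 0 0 -2.5 -0.1 0" --pt "0 0 0 0 -2.5 -0.1 0" --pt "0 0 0 0 -1 0 0" --pt "0 0 0 0 -0.7 0 0"

```text
clock: 9.4
eef_pos: [496.1, -332.8, 230.1]
tcp_rot: [2.782, 1.57, 2.605]
contact_force: [0.3, 0.6, -1.4]
opening: 0.088
```

Request:
jog_arm --pt "-3.6 0 0 0 0 0 0" --pt "-4 0 0 0 0 0 0" --pt "-4 0 0 0 0 0 0" --pt "-4 0 0 0 0 0 0" --pt "-4 0 0 0 0 0 0" --pt "-3 0 0 0 0 0 0" --pt "0 0 0 0 0 0 0" --pt "0 0 0 0 0 0 0" --pt "0 0 0 0 0 0 0"

```text
clock: 10.3
eef_pos: [497.2, -331.4, 230.2]
tcp_rot: [2.046, 1.571, 2.264]
contact_force: [0.5, -0.2, -1.9]
opening: 0.083
```

Run:
```python
from h import *
import cv2
s=r.sense(); print(s['contact_force'],s['wrist_torque'],s['opening']); W=tool(); print(W.round(3))
p,d,C,M,K=wsnap('w8'); np.savez('w8.npz',C=C,p=p,d=d)
m=(d>0)&(abs(C[...,2]-76)<3)&(p.min(2)>120)&(abs(C[...,0]-500)<70)&(abs(C[...,1]+332)<90)
P=C[m]; q=cv2.minAreaRect(P[:,:2].astype(np.float32)); print(len(P),q,cv2.boxPoints(q).tolist(),np.median(P[:,2]))
m=(d>0)&(abs(C[...,2]-8)<3)&(p.min(2)>80)&(abs(C[...,0]-500)<40)&(abs(C[...,1]+332)<70)
P=C[m]; print(len(P)); 
if len(P)>5: print(cv2.minAreaRect(P[:,:2].astype(np.float32)))
```

```text
[ 0.47838997 -0.23355063 -1.93506051] [-0.06239331 -0.00689384  0.00973679] 0.08349984440378912
[[-0.00000e+00 -2.17000e-01  9.76000e-01  4.97202e+02]
 [ 0.00000e+00  9.76000e-01  2.17000e-01 -3.31360e+02]
 [-1.00000e+00  0.00000e+00 -0.00000e+00  2.30239e+02]
 [ 0.00000e+00  0.00000e+00  0.00000e+00  1.00000e+00]]
4109 ((499.863525390625, -331.59869384765625), (52.90150451660156, 130.01548767089844), 12.519462585449219) [[459.9499206542969, -273.87042236328125], [488.1335144042969, -400.79449462890625], [539.777099609375, -389.32696533203125], [511.5935363769531, -262.40289306640625]] 75.12720222231792
2205
((500.3948974609375, -333.50628662109375), (34.12507247924805, 108.01204681396484), 12.548700332641602)
```

View pics/w8.png

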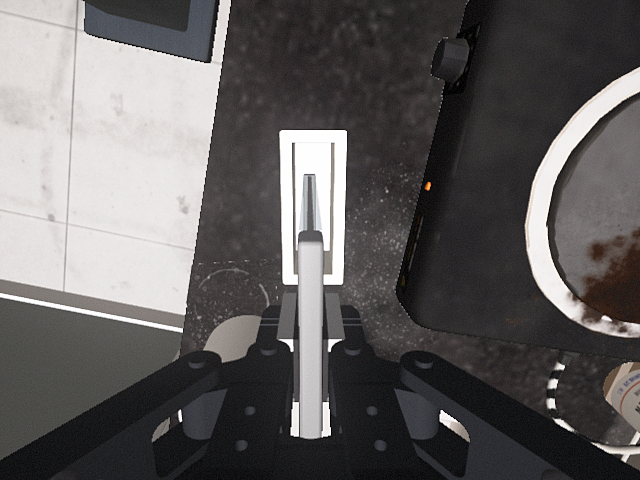

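The trough rim measures 53 x 130 mm, as it should, centred at (499.9, -331.6) and aligned with the plate to within 0.1°. The plate's foot (309, 175) already hangs inside the opening (u 294–332). I'll shift 2.6 mm and lower it.

Request:
jog_arm --pt "0 0 0 0 -0.1 0.26 0" --pt "0 0 0 1 0 0 0" --pt "0 0 0 1.5 0 0 0" --pt "0 0 0 1.5 0 0 0" --pt "0 0 0 1.5 0 0 0" --pt "0 0 0 1 0 0 0" --pt "0 0 0 1 0 0 0" --pt "0 0 0 1 0 0 0" --pt "0 0 0 1 0 0 0" --pt "0 0 0 1 0 0 0" --pt "0 0 0 1 0 0 0" --pt "0 0 0 0.7 0 0 0" --pt "0 0 0 0 0 0 0" --pt "0 0 0 0 0 0 0"

```text
clock: 11.75
eef_pos: [500.1, -332.0, 108.3]
tcp_rot: [2.234, 1.571, 2.454]
contact_force: [-1.4, 0.7, -0.9]
opening: 0.09
```

Run:
```python
from h import *
import cv2
s=r.sense(); print(s['contact_force'],s['wrist_torque'],s['opening'],s['eef_pos'])
wsnap('w9')
p,d=r.grab_frame('scene'); cv2.imwrite('pics/s9.png',cv2.resize(p[270:450,350:530,::-1],None,fx=3.3,fy=3.3,interpolation=cv2.INTER_CUBIC))
```

```text
[-1.40842839  0.67856466 -0.90680875] [-0.036511    0.01030667  0.03486722] 0.0898991345757973 [ 500.13441443 -332.02992124  108.30617935]
```

View pics/w9.png

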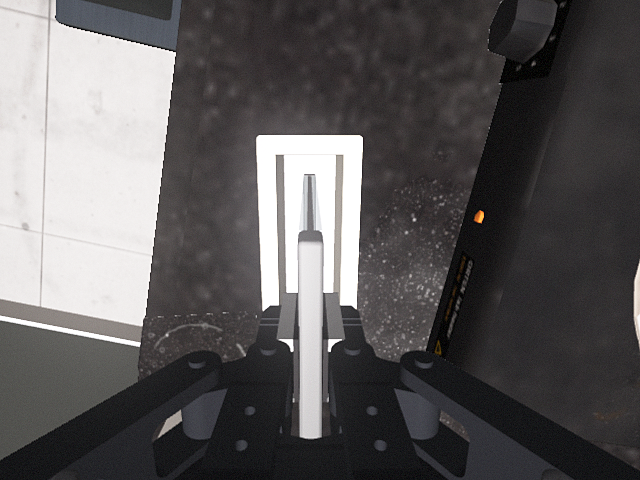

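View pics/s9.png

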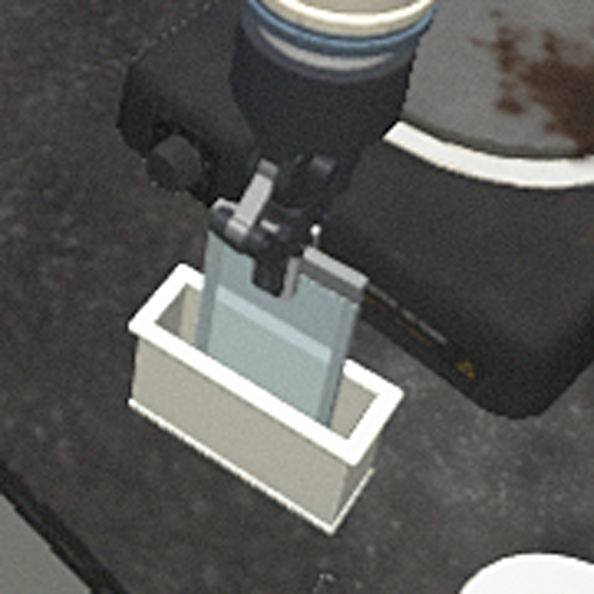

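The plate is centred inside the trough with its foot near z 18. I'll lower it slowly until it touches.

Request:
jog_arm --pt "0 0 0 0.4 0 0 0" --pt "0 0 0 0.3 0 0 0" --pt "0 0 0 0.1 0 0 0" --pt "0 0 0 0 0 0 0" --pt "0 0 0 0 0 0 0"

```text
clock: 12.35
eef_pos: [500.1, -332.0, 100.3]
tcp_rot: [2.068, 1.571, 2.288]
contact_force: [0.2, -0.9, -1.6]
opening: 0.084
```

Request:
jog_arm --pt "0 0 0 0.1 0 0 0" --pt "0 0 0 0 0 0 0" --pt "0 0 0 0 0 0 0"

```text
clock: 12.65
eef_pos: [500.0, -332.0, 99.3]
tcp_rot: [2.493, 1.571, 2.713]
contact_force: [0.1, -0.2, -1.4]
opening: 0.085
```

Request:
jog_arm --pt "0 0 0 0.1 0 0 0" --pt "0 0 0 0 0 0 0" --pt "0 0 0 0 0 0 0"

```text
clock: 12.95
eef_pos: [500.3, -332.2, 99.0]
tcp_rot: [-0.761, 1.57, -0.541]
contact_force: [-1.5, 0.6, 5.1]
opening: 0.083
```

The force turned from -1.4 to +5.1 N at the expected height, so the foot is on the floor. I'm letting go.

Request:
jog_arm --pt "0 0 0 0 0 0 0.12" --pt "0 0 0 0 0 0 0.16" --pt "0 0 0 0 0 0 0.25" --pt "0 0 0 0 0 0 0.4" --pt "0 0 0 0 0 0 0.6" --pt "0 0 0 0 0 0 0.85" --pt "0 0 0 0 0 0 0.95" --pt "0 0 0 0 0 0 0.95" --pt "0 0 0 0 0 0 0.95" --pt "0 0 0 0 0 0 0.95" --pt "0 0 0 0 0 0 0.95"

```text
clock: 14.05
eef_pos: [500.0, -332.0, 98.3]
tcp_rot: [-2.631, 1.571, -2.411]
contact_force: [-0.3, -0.3, 0.7]
opening: 0.951
```

Run:
```python
from h import *
import cv2
s=r.sense(); print(s['contact_force'],s['opening'],s['eef_pos'])
wsnap('w10')
```

```text
[-0.32180357 -0.29953674  0.74648372] 0.9508246705286463 [ 500.04813503 -332.0167144    98.2714762 ]
```

View pics/w10.png

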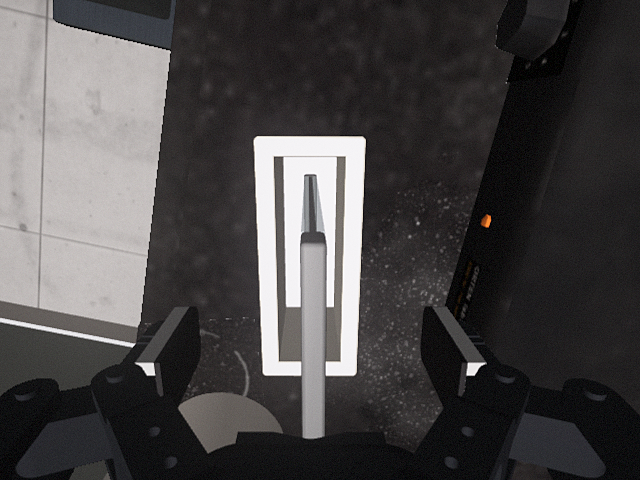

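The cassette stands free and upright, strip at (313, 240–435), and the fingers are clear on both sides (u ≈200 and 425). I'll withdraw straight up.

Request:
jog_arm --pt "0 0 0 -0.5 0 0 0.95" --pt "0 0 0 -1 0 0 0.95" --pt "0 0 0 -1 0 0 0.95" --pt "0 0 0 -1.5 0 0 0.95" --pt "0 0 0 -1.5 0 0 0.95" --pt "0 0 0 -1.5 0 0 0.95" --pt "0 0 0 -1.5 0 0 0.95" --pt "0 0 0 -1.5 0 0 0.95" --pt "0 0 0 -1.5 0 0 0.95" --pt "0 0 0 -1 0 0 0.95" --pt "0 0 0 0 0 0 0.95" --pt "0 0 0 0 0 0 0.95" --pt "0 0 0 0 0 0 0.95" --pt "0 0 0 0 0 0 0.95" --pt "0 0 0 0 0 0 0.95"

```text
clock: 15.6
eef_pos: [499.8, -331.8, 222.7]
tcp_rot: [2.325, 1.57, 2.545]
contact_force: [0.5, -0.0, -0.3]
opening: 0.949
```

Run:
```python
from h import *
import cv2
s=r.sense(); print(s['contact_force'],s['opening'],s['eef_pos'])
p,d,C,M,K=wsnap('w11')
m=(d>0)&(C[...,2]>150)&(C[...,2]<168)&(abs(C[...,0]-500)<45)&(abs(C[...,1]+332)<60)
P=C[m]; print(len(P),cv2.minAreaRect(P[:,:2].astype(np.float32)),np.median(P[:,2]))
p,d=r.grab_frame('scene'); cv2.imwrite('pics/s11.png',p[:,:,::-1])
C=cloud(d,*T('scene'))
for n,c,z in (('short a',(537,115),110),('short b',(576,107),110)):
    m=(d>0)&(abs(C[...,0]-c[0])<15)&(abs(C[...,1]-c[1])<60)&(abs(C[...,2]-z)<4); P=C[m]; print(n,len(P),cv2.minAreaRect(P[:,:2].astype(np.float32)))
p,d=r.grab_frame('side'); cv2.imwrite('pics/side11.png',p[:,:,::-1])
```

```text
[ 0.50151638 -0.01426163 -0.34971448] 0.9490383265788446 [ 499.82839231 -331.80950071  222.67544644]
1561 ((499.50103759765625, -332.7242431640625), (7.491360187530518, 79.57208251953125), 12.75401782989502) 157.16919786023269
short a 96 ((536.9142456054688, 113.93746948242188), (78.27013397216797, 9.489297866821289), 81.27363586425781)
short b 89 ((576.5719604492188, 107.40582275390625), (79.86219024658203, 8.279088020324707), 80.14627075195312)
```

View pics/s11.png

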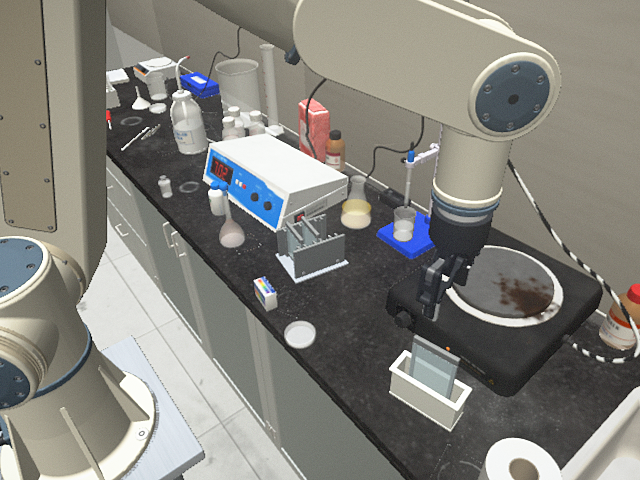

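View pics/w11.png

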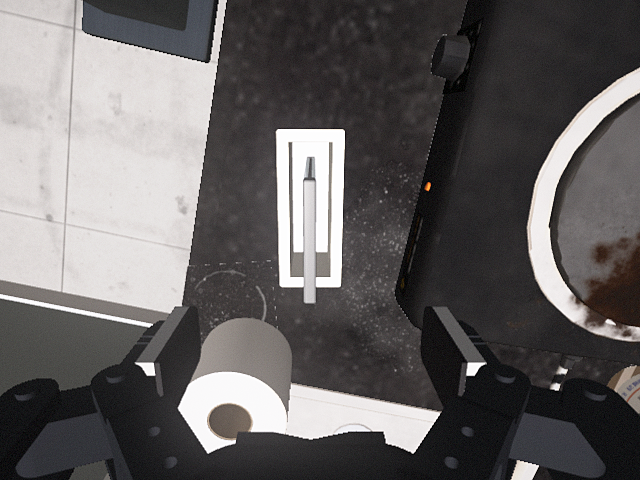

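The cassette stands upright in the trough: its top is at z ≈157 (158 expected), centred on (499.5, -332.7), and the gripper is clear above it. The short cassettes, carton, dish and flask are where they were, so I'm handing in.

Run:
```python
from rig import r
print(r.sign_off())
```

```text
the job is handed in; nothing more can be done
None
```

The tall cassette now stands upright, foot down, on the floor of the white trough, and the job is handed in at about 15.8 s of the 48 s. I lifted it straight out of its slot by the top strip and lowered it until the wrist force turned from -1.4 to +5.1 N. Only then did I let go, and I withdrew straight up.

**Failed first grasp:** the fingers shut on air and their tips rested on the cassette's top edge with about 6 N. The depth image put the real fingertips and grasp point about 30 mm behind the reported TCP. I backed off, re-measured and gripped it on the second try. That first touch left the cassette leaning about 2 mm in its groove. The lift then showed about 5.5 N sideways until I shifted 2 mm.

**Last checks:**
- **Tall cassette:** its top edge reads z ≈157 mm (158 expected), centred at (499.5, -332.7), within about 1.5 mm of the trough's measured centre. It is upright and in line with the trough.
- **Short cassettes:** both are still in their slots. Their positions match the first measurements to within about 1 mm, at the camera's noise level.
- **Carton, dish and flask:** they look unmoved in the last scene picture. I compared these by eye and did not measure them.
- **White bottle:** I did not check it specifically, but the arm never went near it.
- **Gripper:** it is open above the cassette, with contact force back to about zero.

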